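# Hold a spring clip open over a pantry sign

### The job

Take the spring clip off the edge of the steel rack by squeezing its handles, and bring it, held wide open, down over the middle of the top edge of the taller sign, square to it, so that the edge stands well inside the gaping jaws and clip and sign do not touch: a volunteer will then slip a notice in. Finish like that, still squeezing and holding the clip open; do not shift either sign or the can, tin and jar standing around.

Things in the scene. Friction and masses are not known exactly. Their poses are not given: they have to be found in the camera images.
- clip: Bare steel spring clip, 46 mm wide, 90 g, standing upright, handles up, jaws clamped on the rack's plate. Origin: middle of the 10 mm pivot pin. z up to the handles, y along the pin (the plate's edge), x across: jaws and handles open along x; same when turned half round.
- clip_handles (a point): Midway between the clip's handle tips at rest, 40 mm above its origin; axes as clip. The flat handles, 34 mm wide in y, spread upward in a V from 20 mm overall (in x) near the pin to 46 mm at the tips; squeezed to the stop they are parallel, 21 mm overall, tips 44 mm above the origin. Each needs 7 N at the tips to start, 12 N at the stop; harder does no harm.
- clip_jaws (a point): Midway between the ends of the clip's jaws, 40 mm below its origin (jaw ends rise to 38 mm below when open); axes as clip. Clamped on the rack the flat lips are 3 mm apart; at the stop 25 mm apart at their ends and at least 13 mm apart anywhere below the pin. A spring shuts them.
- lever (a joint): How far each of the two levers of the clip has swung open, rad: 0 clamped on the rack's plate, 0.30 at the stop (wide open); both levers move alike. -0.03 is shut on nothing.
- rack: Fixed dark steel clip rack: foot 80 x 130 x 6 mm, and an upright plate 3 mm thick in x, 120 mm long in y, with its top edge 70 mm above the bench. Origin at the centre of the foot's underside. The clip sits somewhere along the plate's top edge, about 18 mm of plate between its jaws.
- sign: The taller sign: a stiff white plastic plate 4 mm thick in x, 100 mm wide in y, standing in a wooden foot 90 x 100 x 18 mm; top edge 150 mm above the bench. Loose, 0.9 kg. Origin at the centre of the foot's underside, z up.
- sign_edge (a point): Middle of the top edge of the taller sign's plate (mid-thickness); axes as sign.
- low_sign: The lower, wider sign: same make, plate 4 mm thick in x, 150 mm wide in y, top edge 90 mm above the bench. Not to be used or moved. Origin at the centre of the foot's underside.
- can: Food can, 74 mm across, 110 mm high, loose bystander; origin at the centre of its underside.
- jar: Jar, 70 mm across, 100 mm high, loose bystander; origin at the centre of its underside.
- tin: Flat tin, 84 mm across, 36 mm high, loose bystander; origin at the centre of its underside.
Mind the look-alikes: they are no part of the job. What is shaped like the rack but orange or red is not meant.

How it is judged:
On the way:
1. the clip is taken off the rack and lifted clear of it in the fingers (height (world z) of clip above 0.112 m and contact force between clip and rack below 0.05 N and contact force between clip and the fingers above 2 N), for 0.2 s.
At the end, for the whole second after the job is handed in: Fingers squeeze the clip (>3 N), still, levers open >0.18 rad; upright and square to the tall sign within 0.2 rad; sign's edge 5-31 mm below the pin's axis, within 9 mm of the jaws' mid-plane, its middle within 25 mm of the clip's; clip touches no sign or rack; sign upright, moved <20 mm (value of joint lever above 0.18 rad and contact force between clip and the fingers above 3 N and contact force between clip and sign below 0.3 N and contact force between clip and rack below 0.05 N and z of sign_edge in the frame of clip between -0.031 and -0.005 m and x of sign_edge in the frame of clip between -0.009 and 0.009 m and y of sign_edge in the frame of clip between -0.025 and 0.025 m and angle between the y axis of clip and the y axis of sign, either way round below 0.2 rad and angle between clip's own z axis and vertical below 0.2 rad and linear speed of clip below 0.02 m/s and angle between sign's own z axis and vertical below 0.05 rad and distance of sign from where it was at the start of the episode below 0.02 m); the arm keeps its last pose, push and grip.
It fails at once if a bystander is shifted by more than 20 mm (distance of any of can, jar, tin, low_sign from where it was at the start of the episode above 0.02 m).
It fails at once if the taller sign is shifted by more than 20 mm or tipped (distance of sign from where it was at the start of the episode above 0.02 m or angle between sign's own z axis and vertical above 0.2 rad).
It also fails if it takes over 45 s, if anything falls off the work surface, if the arm or the gripper's body presses on something with over 40 N, if the wrist force passes 120 N, or if a joint passes its speed limit or range.

### The arm

A 7-joint arm with a two-finger parallel gripper is mounted at the origin on the work surface. World frame = base frame: x ahead of the robot, y to its left, z up, the work surface at z = 0. Lengths are in m, angles in rad, forces in N, time in s.
With the tool pointing down it reaches from about 0.35 to 0.9 m from the base axis. Payload 19.9 kg.
Tool frame: the origin (TCP) lies midway between the tips of the shut fingers; the grasp point (between the pads) lies 19 mm behind it; z points along the fingers, y is the direction in which the jaws open and shut (so a half turn about z gives the same grasp; the last joint's range is limited). The gripper opens to 94 mm and grips with 3 to 60 N. Pads are 16 mm wide; open, the fingers measure 119 mm over their backs; the gripper's body (75 mm by 177 mm) begins 78 mm behind the grasp point.
Start: joints at [-1.212, 0.417, -0.01, 1.614, 0.005, 1.111, -0.053], TCP at [0.243, 0.576, 0.205] pointing down, gripper open.
Joint ranges: [-2.81, 2.81], [-0.39, 2.02], [-1.27, 1.25], [0.06, 2.57], [-1.19, 4.33], [0.19, 2], [-2.82, 2.82]. Speed limits (rad/s): [1.89, 1.89, 2.39, 2.39, 3.01, 3.01, 3.01].

### API

Orientations are given as [roll, pitch, yaw] about the fixed x, y, z axes, in that order (R = Rz(yaw) Ry(pitch) Rx(roll)).
In Python, from station import env gives the robot as it stands. The module is installed in compiled form; this text tells all that it offers.
- The arm moves only by the tool apply_moves, never from a script. Its argument "deltas" is a list of rows, each an object of numbers: "tx", "ty", "tz": the shift along the tool's x, y, z as a fraction of full scale; "wx", "wy", "wz": the turn, a rotation vector about the tool's x, y, z as a fraction of full scale; "fingers": the opening, from -1 (shut) to 1 (fully open), so that 0 is half open. A call has 1 to 5 rows; each row is the pose to reach, as a shift and turn from the pose commanded when the call began, along the tool's axes at that moment; what a row does not reach only later rows make up. Full scale, the value 1, is 0.5 m for a shift and 45 degrees for a turn. A row lasts 1/10 s, in which the tool goes at most 50 mm and 8.59 degrees, less where a joint would pass 70% of its speed; a pose out of reach is approached as far as the arm can. A call with a number of a shift or a turn outside -1 to 1 is refused whole. A call with a gripper value outside its range is refused whole. The fingers move at their own pace and stop on an object; "force" is the grip in N (left out, the last holds). Time passes only in rows, so rows that repeat a pose let the fingers close. It gives the time, the measured TCP pose, the force and the opening at its end, in the units of the state.
- env.read_state(): the state, without advancing time (a new reading comes with each control period).
- env.camera(name): name is "side" or "top" or "wrist"; returns (picture, depth): 480x640x3 uint8, red, green, blue; 480x640 float32, m along the optical axis (not along the pixel's ray), 0 where there is no reading.
- env.camera_params(name): a dict with "vertical_fov" (degrees; the focal length in pixels is half the picture's height over the tangent of half this angle, whatever the lens; pixels are square), "cx", "cy" (the principal point, pixels), "R" (3x3) and "t" (3): a world point X has camera coordinates R X + t. Camera axes: x right, y down, z forward; pixel columns grow to the right and rows downward; lengths in m; the calibration is good to about 2 mm. A picture is of the moment at which its call begins: read the wrist's pose just before it. camera_params takes no time and is no camera call; for the wrist camera it gives the pose at the moment of the call.
- env.hand_in(): hands the job in, once; it reports no verdict.
The state is a dict: "time_s": time; "q": joint angles; "joint_vel": joint speeds; "joint_efforts": joint torques, N m; "tool_pos": TCP position; "ee_rot": TCP orientation; "force": force on the tool from outside, world axes, zero at the start; "wrist_torque": the same for the moment, N m; "grip_width": finger opening in m.
Only numpy, scipy, OpenCV 4.12 (cv2) and the standard library are available. Lean on these libraries where they do the work, as an engineer would, in place of code of your own. Each camera call takes 0.05 s, during which the arm holds its last target. There are 200 camera calls.

## Working session

There is one attempt and no reset: what is moved stays moved. The work goes in short steps, Python scripts to look and compute and a tool call to move; the robot and the scene stay as the last step left them, time stands still between calls to the robot, and variables do not carry over. Pictures are saved under pics/ and viewed, about 8 in all and at most 12, crops included, and the job is handed in when it is done.

Besides the shell and the picture viewer there is one more tool, called by a JSON object that holds its "method" and its "body". apply_moves: Moves the arm, as the interface text tells. Its arguments: {"type":"object","properties":{"deltas":{"type":"array","items":{"type":"object","properties":{"tx":{"type":"number"},"ty":{"type":"number"},"tz":{"type":"number"},"wx":{"type":"number"},"wy":{"type":"number"},"wz":{"type":"number"},"fingers":{"type":"number"}}}},"force":{"type":"number"}},"required":["deltas"]}

```bash
mkdir -p pics; cat > h.py <<'E'
import numpy as np, cv2
from station import env
def P(n):
    p=env.camera_params(n); f=240/np.tan(np.radians(p["vertical_fov"])/2)
    return f,p["cx"],p["cy"],np.array(p["R"]),np.array(p["t"])
def cloud(n):
    f,cx,cy,R,t=P(n); im,d=env.camera(n)
    v,u=np.mgrid[0:480,0:640]
    C=np.stack([(u-cx)/f*d,(v-cy)/f*d,d],-1)
    W=(C-t)@R
    W[d==0]=np.nan
    return im,d,W
def save(n,im): cv2.imwrite("pics/"+n,cv2.cvtColor(im,cv2.COLOR_RGB2BGR))
E
python3 - <<'E'
from h import *
s=env.read_state(); print({k:np.round(v,3) for k,v in s.items()})
for n in("side","top"):
    im,d,W=cloud(n); save(n+"0.png",im); np.savez(n+"0.npz",im=im,d=d,W=W)
    f,cx,cy,R,t=P(n); print(n,f,cx,cy,-R.T@t,R.round(2).tolist(),(d==0).mean())
E
```

```text
{'time_s': np.float64(0.0), 'q': array([-1.213,  0.418, -0.01 ,  1.614,  0.005,  1.111, -0.053]), 'joint_vel': array([ 0.001,  0.002,  0.002,  0.002,  0.002,  0.   , -0.   ]), 'joint_efforts': array([ 0.0000e+00, -8.5128e+01,  6.3900e-01, -4.2599e+01, -4.9000e-02,
        1.9000e-02,  0.0000e+00]), 'tool_pos': array([0.243, 0.575, 0.205]), 'ee_rot': array([-3.14 ,  0.   ,  2.742]), 'force': array([ 0.122,  0.721, -0.349]), 'wrist_torque': array([-0.036,  0.051,  0.051]), 'grip_width': np.float64(0.094)}
side 471.1940684326678 323.31223044423007 244.70513120678586 [ 0.38115105 -0.58915413  0.64747536] [[0.94, -0.33, 0.01], [-0.21, -0.6, -0.77], [0.26, 0.73, -0.63]] 0.004169921875
top 549.4321767949418 316.056300945635 226.13518387638678 [0.52397963 0.02136804 1.01627242] [[0.02, -1.0, 0.02], [-1.0, -0.02, -0.06], [0.06, -0.02, -1.0]] 0.003997395833333334
```

View pics/side0.png

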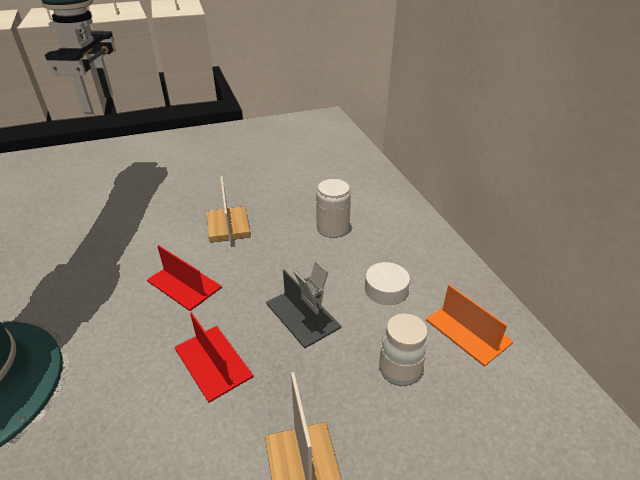

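View pics/top0.png

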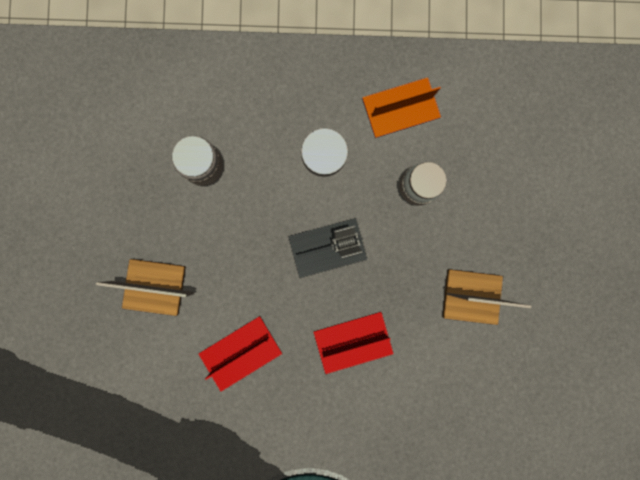

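Top view: the dark rack is at (327,247) with the clip at (347,242). The orange rack (402,107) and the red ones (240,353) and (353,343) are look-alikes. The signs are at (153,288) and (473,297), and depth will tell which is taller.

```bash
python3 - <<'E'
from h import *
z=np.load("top0.npz"); im,W=z["im"],z["W"]
hsv=cv2.cvtColor(im,cv2.COLOR_RGB2HSV)
def reg(x0,x1,y0,y1): 
    m=np.zeros(im.shape[:2],bool); m[y0:y1,x0:x1]=1; return m
def fit(Q,name):
    c,(w,h),a=cv2.minAreaRect((Q[:,:2]*1000).astype(np.float32))
    d=np.linalg.svd(Q[:,:2]-Q[:,:2].mean(0),full_matrices=False)[2][0]
    print(name,len(Q),"ctr",np.round(c,1),"size",round(w,1),round(h,1),"ang",round(a,1),"pca",np.degrees(np.arctan2(d[1],d[0])).round(1),"z",np.percentile(Q[:,2],[2,50,98]).round(4))
for nm,r in(("L",(85,200,250,325)),("R",(435,545,260,335))):
    Z=W[...,2]; m=reg(*r)
    fit(W[m&(Z>.06)],nm+"plate"); top=np.nanpercentile(W[m][:,2],99.5); fit(W[m&(Z>top-.012)],nm+"edge")
    fit(W[m&(Z>.012)&(Z<.024)&(hsv[...,1]>90)],nm+"foot")
m=reg(280,375,210,285); Z=W[...,2]
fit(W[m&(Z>.003)&(Z<.012)],"rackfoot"); fit(W[m&(Z>.05)],"rack>50"); fit(W[m&(Z>.09)],"clip>90")
for lo in(.08,.09,.1,.11,.12,.13,.14): print(lo,(m&(Z>lo)).sum())
for nm,r in(("can",(170,220,130,190)),("tin",(298,352,125,178)),("jar",(398,450,158,208))):
    Q=W[reg(*r)]; t=np.nanpercentile(Q[:,2],95); fit(Q[Q[:,2]>t-.006],nm)
s=np.load("side0.npz"); Ws=s["W"]
m=np.zeros((480,640),bool); m[255:315,295:335]=1
fit(Ws[m&(Ws[...,2]>.085)],"side clip>85")
a=cv2.resize(im[205:290,280:380],None,fx=5,fy=5,interpolation=cv2.INTER_CUBIC)
b=cv2.resize(s["im"][250:350,260:345],(361,425),interpolation=cv2.INTER_CUBIC)
save("crop1.png",np.hstack([a[:425],b])[:,:800])
E
```

```text
Lplate 373 ctr [465.4 288.3] size 149.9 4.4 ang 83.5 pca 83.4 z [0.0617 0.0891 0.0933]
Ledge 272 ctr [465.4 288.2] size 148.8 4.4 ang 83.5 pca 83.5 z [0.0807 0.09   0.0936]
Lfoot 2489 ctr [465.4 288.8] size 101.3 90.0 ang 83.5 pca -94.9 z [0.0147 0.0185 0.0221]
Rplate 306 ctr [ 460.  -291.1] size 101.2 4.2 ang 84.3 pca -95.4 z [0.0636 0.1475 0.153 ]
Redge 177 ctr [ 460. -291.] size 100.5 4.2 ang 84.3 pca 84.4 z [0.1417 0.1498 0.1533]
Rfoot 2451 ctr [ 460.  -290.9] size 100.5 89.9 ang 84.3 pca -93.4 z [0.0141 0.0181 0.0218]
rackfoot 2539 ctr [545.4 -23.1] size 136.5 173.6 ang 1.4 pca -79.5 z [0.0031 0.0061 0.0099]
rack>50 745 ctr [543.8 -24.6] size 45.6 119.8 ang 16.5 pca 106.7 z [0.0686 0.0999 0.1335]
clip>90 619 ctr [551.8 -51.6] size 45.6 44.4 ang 16.5 pca -164.1 z [0.0918 0.1033 0.1337]
0.08 655
0.09 619
0.1 367
0.11 264
0.12 178
0.13 83
0.14 0
can 1284 ctr [688.2 207.5] size 66.5 66.5 ang 13.1 pca 176.9 z [0.1075 0.1106 0.114 ]
tin 1645 ctr [716.8 -13.4] size 82.5 81.4 ang 1.6 pca 166.2 z [0.0335 0.0365 0.0403]
jar 1010 ctr [ 660.2 -187.1] size 59.7 60.4 ang 44.6 pca -74.8 z [0.097  0.1004 0.1037]
side clip>85 670 ctr [553.6 -51.4] size 46.0 43.5 ang 16.0 pca -137.5 z [0.0865 0.1051 0.1313]
```

View pics/crop1.png

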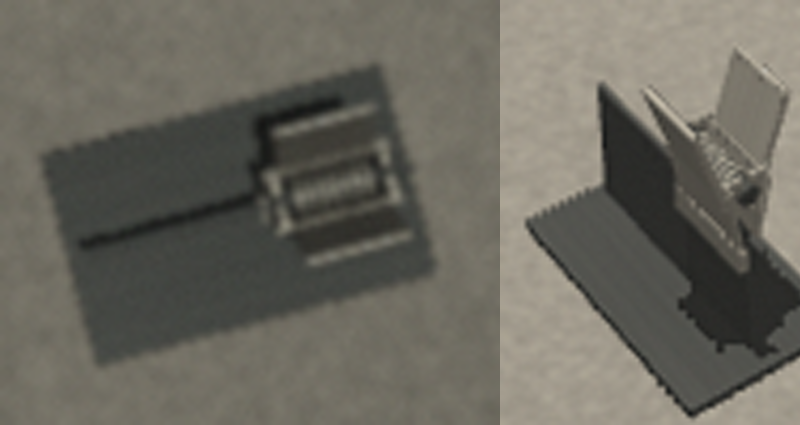

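The right-hand sign is the taller one: its edge is at z≈150 mm with a 100 mm plate, centre (0.460,-0.291), with its y axis at 84.3°. The left one is 90 mm high and 150 mm wide. The crop confirms the clip on the dark rack at (0.5525,-0.0515), pin at z≈0.092, clip x axis at 16.5°. Setting out.

{"method": "apply_moves", "body": {"deltas": [{"tx": -0.38,"ty": -0.33,"tz": -0.03,"wz": 0.9},{"tx": -0.38,"ty": -0.33,"tz": -0.03,"wz": 0.9},{"tx": -0.38,"ty": -0.33,"tz": -0.03,"wz": 0.9},{"tx": -0.38,"ty": -0.33,"tz": -0.03,"wz": 0.9},{"tx": -0.38,"ty": -0.33,"tz": -0.03,"wz": 0.9}]}}

```text
schema error: expected keys tx, ty, tz, wx, wy, wz, fingers
```

```bash
cat > go.py <<'E'
import sys; from h import *
from scipy.spatial.transform import Rotation as Ro
x,y,z,yaw=map(float,sys.argv[1:5])
s=env.read_state(); R=Ro.from_euler("xyz",s["ee_rot"]); G=Ro.from_euler("xyz",[np.pi,0,np.radians(yaw)])
print("t",s["time_s"],s["tool_pos"].round(4) if hasattr(s["tool_pos"],"round") else s["tool_pos"],"rpy deg",np.degrees(s["ee_rot"]).round(2),"w",round(float(s["grip_width"]),4),"F",np.round(s["force"],2),"q",np.round(s["q"],2))
print("txyz",(R.inv().apply(np.array([x,y,z])-s["tool_pos"])/0.5).round(4),"w",(np.degrees((R.inv()*G).as_rotvec())/45).round(4))
E
python3 go.py .5525 -.0515 .215 106.5
```

```text
t 0.1 [0.2431 0.5754 0.2049] rpy deg [-179.94    0.    157.1 ] w 0.0942 F [-0.5 -0.  -0.4] q [-1.21  0.42 -0.01  1.61  0.    1.11 -0.05]
txyz [-1.0579 -0.9142 -0.0191] w [-1.2000e-03  7.0000e-04  1.1244e+00]
```

{"method": "apply_moves", "body": {"deltas": [{"tx": -0.38,"ty": -0.33,"tz": -0.03,"wx": 0,"wy": 0,"wz": 0.9,"fingers": 1},{"tx": -0.38,"ty": -0.33,"tz": -0.03,"wx": 0,"wy": 0,"wz": 0.9,"fingers": 1},{"tx": -0.38,"ty": -0.33,"tz": -0.03,"wx": 0,"wy": 0,"wz": 0.9,"fingers": 1},{"tx": -0.38,"ty": -0.33,"tz": -0.03,"wx": 0,"wy": 0,"wz": 0.9,"fingers": 1},{"tx": -0.38,"ty": -0.33,"tz": -0.03,"wx": 0,"wy": 0,"wz": 0.9,"fingers": 1}]}}

```text
time_s: 0.6
tool_pos: [0.3535, 0.3496, 0.2203]
ee_rot: [-3.141, -0.0, 2.029]
force: [1.0, 1.2, 0.4]
grip_width: 0.0938
```

```bash
python3 go.py .5525 -.0515 .215 106.5
```

```text
t 0.6 [0.3535 0.3496 0.2203] rpy deg [-1.7999e+02 -1.0000e-02  1.1625e+02] w 0.0938 F [1.   1.2  0.41] q [-1.03  0.17  0.21  1.91 -0.04  1.06 -0.34]
txyz [-0.8955  0.0021  0.0106] w [-3.000e-04 -1.000e-04  2.167e-01]
```

{"method": "apply_moves", "body": {"deltas": [{"tx": -0.49,"ty": 0,"tz": 0.01,"wx": 0,"wy": 0,"wz": 0.2,"fingers": 1},{"tx": -0.49,"ty": 0,"tz": 0.01,"wx": 0,"wy": 0,"wz": 0.2,"fingers": 1},{"tx": -0.49,"ty": 0,"tz": 0.01,"wx": 0,"wy": 0,"wz": 0.2,"fingers": 1},{"tx": -0.49,"ty": 0,"tz": 0.01,"wx": 0,"wy": 0,"wz": 0.2,"fingers": 1},{"tx": -0.49,"ty": 0,"tz": 0.01,"wx": 0,"wy": 0,"wz": 0.2,"fingers": 1}]}}

```text
time_s: 1.1
tool_pos: [0.4633, 0.1302, 0.2154]
ee_rot: [3.141, 0.0, 1.877]
force: [0.6, 0.9, -1.0]
grip_width: 0.0942
```

```bash
python3 go.py .5525 -.0515 .215 106.5
```

```text
t 1.1 [0.4633 0.1302 0.2154] rpy deg [179.99   0.   107.56] w 0.0942 F [ 0.63  0.92 -0.97] q [-0.72  0.15  0.42  1.96 -0.07  1.04  0.04]
txyz [-0.4003  0.0603  0.0008] w [ 0.0003 -0.      0.0236]
```

{"method": "apply_moves", "body": {"deltas": [{"tx": -0.4,"ty": 0.06,"tz": 0,"wx": 0,"wy": 0,"wz": 0.023,"fingers": 1},{"tx": -0.4,"ty": 0.06,"tz": 0,"wx": 0,"wy": 0,"wz": 0.023,"fingers": 1},{"tx": -0.4,"ty": 0.06,"tz": 0,"wx": 0,"wy": 0,"wz": 0.023,"fingers": 1},{"tx": -0.4,"ty": 0.06,"tz": 0,"wx": 0,"wy": 0,"wz": 0.023,"fingers": 1},{"tx": -0.4,"ty": 0.06,"tz": 0,"wx": 0,"wy": 0,"wz": 0.023,"fingers": 1}]}}

```text
time_s: 1.6
tool_pos: [0.5529, -0.0553, 0.2152]
ee_rot: [-3.141, 0.003, 1.853]
force: [-0.8, 0.7, -0.0]
grip_width: 0.0936
```

```bash
python3 - <<'E'
from h import *
im,d,W=cloud("wrist"); save("wrist1.png",im); np.savez("wrist1.npz",im=im,W=W)
Z=W[...,2]; m=(Z>.095)&(Z<.14)&(np.hypot(W[...,0]-.5525,W[...,1]+.0515)<.05)
print(m.sum()); Q=W[m]
if len(Q)>20:
    print(cv2.minAreaRect((Q[:,:2]*1000).astype(np.float32)),np.percentile(Q[:,2],[2,50,99]))
    T=Q[Q[:,2]>.125]; print("tips",cv2.minAreaRect((T[:,:2]*1000).astype(np.float32)))
E
python3 go.py .5525 -.0515 .106 106.5
```

```text
2509
((552.9110717773438, -50.76746368408203), (45.710350036621094, 43.918601989746094), 16.838960647583008) [0.09542547 0.10948234 0.13252935]
tips ((552.9406127929688, -50.87074279785156), (45.733680725097656, 34.55278396606445), 16.72374725341797)
t 1.65 [ 0.5522 -0.0525  0.2149] rpy deg [-1.7994e+02  8.0000e-02  1.0628e+02] w 0.0938 F [-0.67  0.75 -0.62] q [-0.4   0.31  0.54  1.8  -0.18  1.08  0.49]
txyz [0.0021 0.0013 0.2179] w [-0.0013  0.0018 -0.0049]
```

View pics/wrist1.png

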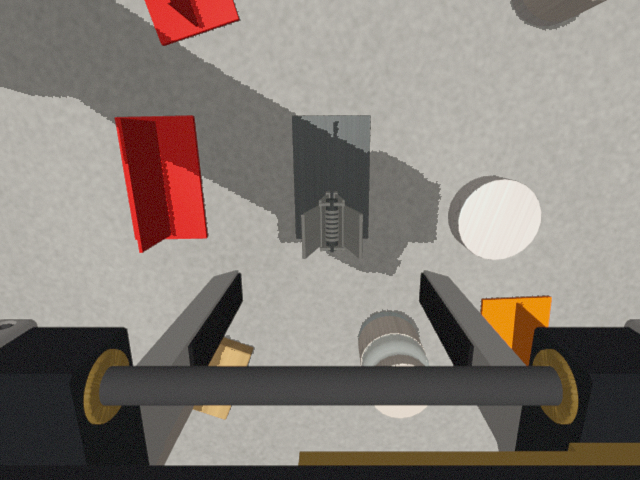

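The wrist view shows the clip at (332,225), handle tips at (310,225) and (352,225), centred between the fingers and free around them. Descending.

{"method": "apply_moves", "body": {"deltas": [{"tx": 0.003,"ty": 0.002,"tz": 0.07,"wx": 0,"wy": 0,"wz": -0.006,"fingers": 1},{"tx": 0.003,"ty": 0.002,"tz": 0.14,"wx": 0,"wy": 0,"wz": -0.006,"fingers": 1},{"tx": 0.003,"ty": 0.002,"tz": 0.19,"wx": 0,"wy": 0,"wz": -0.006,"fingers": 1},{"tx": 0.003,"ty": 0.002,"tz": 0.218,"wx": 0,"wy": 0,"wz": -0.006,"fingers": 1},{"tx": 0.003,"ty": 0.002,"tz": 0.218,"wx": 0,"wy": 0,"wz": -0.006,"fingers": 1}]}}

```text
time_s: 2.15
tool_pos: [0.5514, -0.0465, 0.1051]
ee_rot: [-3.139, -0.001, 1.865]
force: [0.1, -0.3, 0.6]
grip_width: 0.094
```

{"method": "apply_moves", "body": {"deltas": [{"tx": 0,"ty": 0,"tz": 0,"wx": 0,"wy": 0,"wz": 0,"fingers": -1},{"tx": 0,"ty": 0,"tz": 0,"wx": 0,"wy": 0,"wz": 0,"fingers": -1},{"tx": 0,"ty": 0,"tz": 0,"wx": 0,"wy": 0,"wz": 0,"fingers": -1},{"tx": 0,"ty": 0,"tz": 0,"wx": 0,"wy": 0,"wz": 0,"fingers": -1},{"tx": 0,"ty": 0,"tz": 0,"wx": 0,"wy": 0,"wz": 0,"fingers": -1}], "force": 40}}

```text
time_s: 2.65
tool_pos: [0.5526, -0.0472, 0.1067]
ee_rot: [3.141, 0.0, 1.865]
force: [0.3, 0.1, 0.3]
grip_width: 0.0577
```

{"method": "apply_moves", "body": {"deltas": [{"tx": 0,"ty": 0,"tz": 0,"wx": 0,"wy": 0,"wz": 0,"fingers": -1},{"tx": 0,"ty": 0,"tz": 0,"wx": 0,"wy": 0,"wz": 0,"fingers": -1},{"tx": 0,"ty": 0,"tz": 0,"wx": 0,"wy": 0,"wz": 0,"fingers": -1},{"tx": 0,"ty": 0,"tz": 0,"wx": 0,"wy": 0,"wz": 0,"fingers": -1},{"tx": 0,"ty": 0,"tz": 0,"wx": 0,"wy": 0,"wz": 0,"fingers": -1}], "force": 40}}

```text
time_s: 3.15
tool_pos: [0.5524, -0.0473, 0.1063]
ee_rot: [-3.142, 0.0, 1.864]
force: [0.1, 0.4, -1.4]
grip_width: 0.0202
```

```bash
python3 go.py .5525 -.0515 .106 106.5
```

```text
t 3.15 [ 0.5524 -0.0473  0.1063] rpy deg [-180.      0.    106.83] w 0.0202 F [ 0.1   0.36 -1.38] q [-0.36  0.45  0.49  1.89 -0.27  0.87  0.56]
txyz [-0.0081 -0.0022  0.0006] w [-0.0001  0.0001  0.0073]
```

{"method": "apply_moves", "body": {"deltas": [{"tx": 0,"ty": 0,"tz": 0,"wx": 0,"wy": 0,"wz": 0,"fingers": -1},{"tx": 0,"ty": 0,"tz": -0.01,"wx": 0,"wy": 0,"wz": 0,"fingers": -1},{"tx": 0,"ty": 0,"tz": -0.03,"wx": 0,"wy": 0,"wz": 0,"fingers": -1},{"tx": 0,"ty": 0,"tz": -0.06,"wx": 0,"wy": 0,"wz": 0,"fingers": -1},{"tx": 0,"ty": 0,"tz": -0.1,"wx": 0,"wy": 0,"wz": 0,"fingers": -1}]}}

```text
time_s: 3.65
tool_pos: [0.5523, -0.0474, 0.1577]
ee_rot: [-3.141, 0.0, 1.864]
force: [0.7, -0.8, -0.4]
grip_width: 0.02
```

{"method": "apply_moves", "body": {"deltas": [{"tx": 0,"ty": 0,"tz": -0.04,"wx": 0,"wy": 0,"wz": 0,"fingers": -1},{"tx": 0,"ty": 0,"tz": -0.09,"wx": 0,"wy": 0,"wz": 0,"fingers": -1},{"tx": 0,"ty": 0,"tz": -0.14,"wx": 0,"wy": 0,"wz": 0,"fingers": -1},{"tx": 0,"ty": 0,"tz": -0.18,"wx": 0,"wy": 0,"wz": 0,"fingers": -1},{"tx": 0,"ty": 0,"tz": -0.18,"wx": 0,"wy": 0,"wz": 0,"fingers": -1}]}}

```text
time_s: 4.15
tool_pos: [0.5536, -0.0476, 0.2501]
ee_rot: [3.137, 0.001, 1.864]
force: [0.8, 0.4, -0.8]
grip_width: 0.0206
```

```bash
python3 go.py .46 -.291 .25 84.3; python3 - <<'E'
from h import *
s=env.read_state(); p=np.array(s["tool_pos"])
im,d,W=cloud("side"); f,cx,cy,R,t=P("side"); c=R@p+t; u,v=int(f*c[0]/c[2]+cx),int(f*c[1]/c[2]+cy); print(u,v)
sc=cv2.resize(im[max(v-70,0):v+70,max(u-70,0):u+70],None,fx=4,fy=4,interpolation=cv2.INTER_CUBIC); save("lift.png",sc)
E
```

```text
t 4.15 [ 0.5536 -0.0476  0.2501] rpy deg [1.7972e+02 5.0000e-02 1.0681e+02] w 0.0206 F [ 0.77  0.4  -0.83] q [-0.42  0.28  0.55  1.76 -0.16  1.15  0.47]
txyz [-0.4119 -0.3199 -0.001 ] w [ 0.0064 -0.      0.5003]
309 209
```

View pics/lift.png

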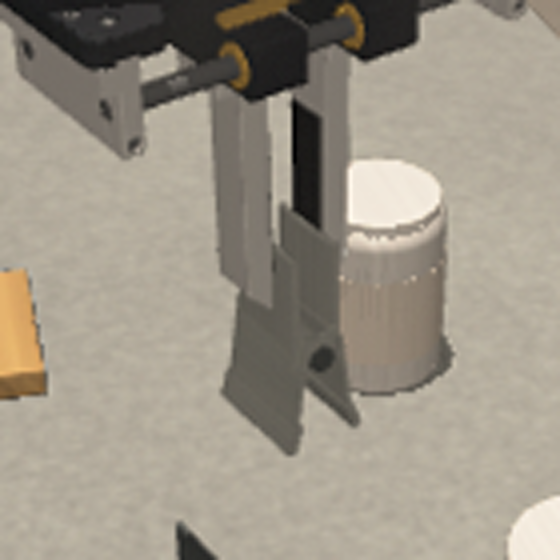

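The clip is held open and upright, with its jaws wide at (290,450)-(355,420) in the crop, and is clear of the rack. Now to above the tall sign, aiming the TCP 3.5 mm to +y for the offset in the grasp.

{"method": "apply_moves", "body": {"deltas": [{"tx": -0.06,"ty": -0.05,"tz": 0,"wx": 0,"wy": 0,"wz": 0.1,"fingers": -1},{"tx": -0.13,"ty": -0.1,"tz": 0,"wx": 0,"wy": 0,"wz": 0.2,"fingers": -1},{"tx": -0.2,"ty": -0.155,"tz": 0,"wx": 0,"wy": 0,"wz": 0.3,"fingers": -1},{"tx": -0.27,"ty": -0.21,"tz": 0,"wx": 0,"wy": 0,"wz": 0.4,"fingers": -1},{"tx": -0.34,"ty": -0.26,"tz": 0,"wx": 0,"wy": 0,"wz": 0.5,"fingers": -1}]}}

```text
time_s: 4.7
tool_pos: [0.4758, -0.2491, 0.2461]
ee_rot: [-3.141, -0.0, 1.468]
force: [1.3, 0.2, -1.0]
grip_width: 0.0203
```

```bash
python3 go.py .4604 -.2875 .25 84.3
```

```text
t 4.7 [ 0.4758 -0.2491  0.2461] rpy deg [-1.7997e+02 -2.0000e-02  8.4130e+01] w 0.0203 F [ 1.32  0.25 -0.99] q [-0.18  0.27  0.72  1.8  -0.19  1.14  0.51]
txyz [-0.0796 -0.0227 -0.0079] w [-0.0006 -0.0004 -0.0037]
```

{"method": "apply_moves", "body": {"deltas": [{"tx": -0.04,"ty": -0.012,"tz": 0,"wx": 0,"wy": 0,"wz": 0,"fingers": -1},{"tx": -0.072,"ty": -0.022,"tz": 0,"wx": 0,"wy": 0,"wz": 0,"fingers": -1},{"tx": -0.072,"ty": -0.022,"tz": 0,"wx": 0,"wy": 0,"wz": 0,"fingers": -1},{"tx": -0.072,"ty": -0.022,"tz": 0,"wx": 0,"wy": 0,"wz": 0,"fingers": -1}]}}

```text
time_s: 5.1
tool_pos: [0.4625, -0.282, 0.246]
ee_rot: [-3.141, -0.0, 1.471]
force: [-0.3, 0.5, -0.8]
grip_width: 0.0202
```

```bash
python3 go.py .4604 -.2875 .25 84.3; cat > m.py <<'E'
from h import *
import sys
from scipy.spatial.transform import Rotation as Ro
s=env.read_state(); p=np.array(s["tool_pos"])
im,d,W=cloud("side"); Z=W[...,2]
near=np.hypot(W[...,0]-p[0],W[...,1]-p[1])<.08
a=Ro.from_euler("xyz",s["ee_rot"]); L=a.inv().apply((np.nan_to_num(W,nan=9)-p).reshape(-1,3)).reshape(W.shape)
m=(abs(L[...,0])<.05)&(abs(L[...,1])<.04)&(L[...,2]>.002)&(L[...,2]<.06)&(abs(L[...,1])<.03)
q=L[m]; print("clip pts in tool frame",len(q),np.percentile(q,[1,99],axis=0).round(4).tolist())
e=near&(Z>.143)&(Z<.156)&(abs(W[...,0]-.46)<.02); Q=W[e]
if len(Q)>10: print("sign top",len(Q),cv2.minAreaRect((Q[:,:2]*1000).astype(np.float32)))
f,cx,cy,R,t=P("side"); c=R@(p-[0,0,.04])+t; u,v=int(f*c[0]/c[2]+cx),int(f*c[1]/c[2]+cy)
save(sys.argv[1],cv2.resize(im[max(v-75,0):v+75,max(u-75,0):u+75],None,fx=4,fy=4,interpolation=cv2.INTER_CUBIC))
E
python3 m.py above.png
```

```text
t 5.1 [ 0.4625 -0.282   0.246 ] rpy deg [-1.7996e+02 -2.0000e-02  8.4310e+01] w 0.0202 F [-0.26  0.45 -0.75] q [-0.12  0.28  0.73  1.79 -0.21  1.15  0.59]
txyz [-0.0114 -0.0031 -0.0081] w [-0.0009 -0.0003  0.0002]
clip pts in tool frame 1078 [[-0.0255, -0.0166, 0.0036], [0.0186, 0.0166, 0.0567]]
sign top 267 ((460.8540954589844, -297.0785827636719), (86.79621124267578, 4.181253910064697), 84.24763488769531)
```

View pics/above.png

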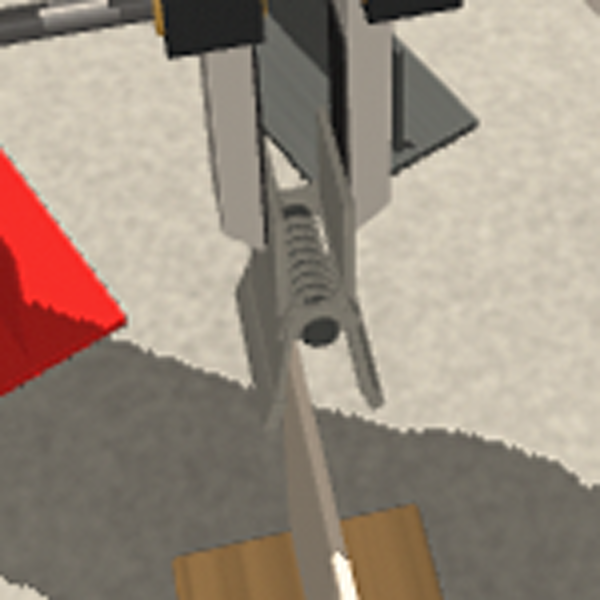

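The crop shows the open clip right above the sign's edge, square to it, with the edge at (292,350) rather left of the jaws' middle, mostly from perspective and a 1.6 mm offset. Align first, then lower slowly.

{"method": "apply_moves", "body": {"deltas": [{"tx": -0.011,"ty": -0.003,"tz": 0,"wx": 0,"wy": 0,"wz": 0,"fingers": -1},{"tx": -0.011,"ty": -0.003,"tz": 0.02,"wx": 0,"wy": 0,"wz": 0,"fingers": -1},{"tx": -0.011,"ty": -0.003,"tz": 0.04,"wx": 0,"wy": 0,"wz": 0,"fingers": -1},{"tx": -0.011,"ty": -0.003,"tz": 0.06,"wx": 0,"wy": 0,"wz": 0,"fingers": -1},{"tx": -0.011,"ty": -0.003,"tz": 0.06,"wx": 0,"wy": 0,"wz": 0,"fingers": -1}]}}

```text
time_s: 5.65
tool_pos: [0.46, -0.2871, 0.2146]
ee_rot: [-3.139, -0.001, 1.472]
force: [0.5, -0.1, 0.0]
grip_width: 0.02
```

```bash
python3 go.py .4606 -.2875 .1845 84.3; python3 m.py low.png
```

```text
t 5.65 [ 0.46   -0.2871  0.2146] rpy deg [-1.7986e+02 -3.0000e-02  8.4340e+01] w 0.02 F [ 0.48 -0.09  0.04] q [-0.09  0.32  0.72  1.83 -0.24  1.08  0.62]
txyz [-0.0007  0.0014  0.0602] w [-0.0031 -0.0006  0.0009]
clip pts in tool frame 1020 [[-0.0253, -0.0165, 0.0036], [0.0186, 0.0167, 0.0571]]
sign top 189 ((459.570556640625, -310.2948913574219), (60.702064514160156, 4.281328201293945), 84.18032836914062)
```

View pics/low.png

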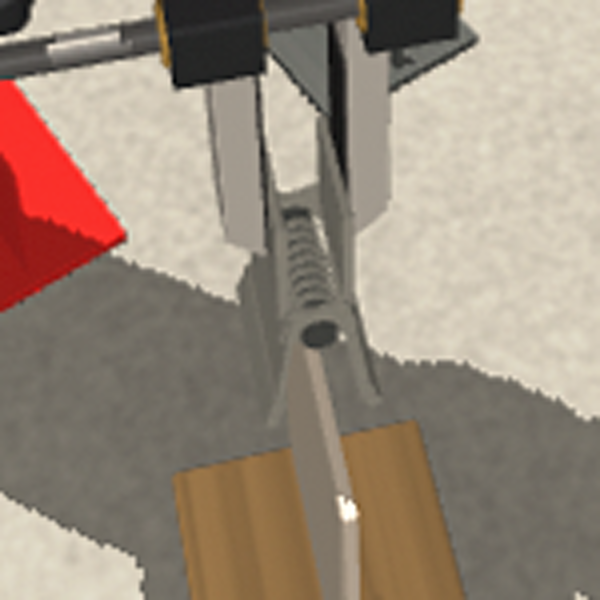

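Edge at (305,345) lies between the open jaws. Shift +1 mm and lower the last 30 mm gently.

{"method": "apply_moves", "body": {"deltas": [{"tx": 0,"ty": 0.002,"tz": 0,"wx": 0,"wy": 0,"wz": 0,"fingers": -1},{"tx": 0,"ty": 0.002,"tz": 0.015,"wx": 0,"wy": 0,"wz": 0,"fingers": -1},{"tx": 0,"ty": 0.002,"tz": 0.03,"wx": 0,"wy": 0,"wz": 0,"fingers": -1},{"tx": 0,"ty": 0.002,"tz": 0.045,"wx": 0,"wy": 0,"wz": 0,"fingers": -1},{"tx": 0,"ty": 0.002,"tz": 0.06,"wx": 0,"wy": 0,"wz": 0,"fingers": -1}]}}

```text
time_s: 6.2
tool_pos: [0.4615, -0.2877, 0.1856]
ee_rot: [-3.141, -0.0, 1.472]
force: [-0.8, 0.7, -1.4]
grip_width: 0.0203
```

{"method": "apply_moves", "body": {"deltas": [{"tx": 0,"ty": 0,"tz": 0,"wx": 0,"wy": 0,"wz": 0,"fingers": -1},{"tx": 0,"ty": 0,"tz": 0,"wx": 0,"wy": 0,"wz": 0,"fingers": -1},{"tx": 0,"ty": 0,"tz": 0,"wx": 0,"wy": 0,"wz": 0,"fingers": -1}]}}

```text
time_s: 6.5
tool_pos: [0.4618, -0.288, 0.1866]
ee_rot: [3.141, 0.0, 1.472]
force: [-0.3, 0.5, -1.3]
grip_width: 0.0202
```

```bash
python3 go.py .4606 -.2875 .1845 84.3; python3 m.py final.png; python3 - <<'E'
from h import *
im,d,W=cloud("top"); Z=W[...,2]; hsv=cv2.cvtColor(im,cv2.COLOR_RGB2HSV)
m=(np.hypot(W[...,0]-.46,W[...,1]+.291)<.08)&(Z>.012)&(Z<.024)&(hsv[...,1]>90); Q=W[m]
print("foot",len(Q),cv2.minAreaRect((Q[:,:2]*1000).astype(np.float32)))
im,d,W=cloud("side"); Z=W[...,2]
# sign plate horizontally visible below the clip
m=(abs(W[...,0]-.46)<.03)&(abs(W[...,1]+.291)<.06)&(Z>.1)&(Z<.152)
Q=W[m&(W[...,1]<-.32)]; print("plate near end",len(Q),np.median(Q,0),np.percentile(Q[:,2],98))
E
```

```text
t 6.5 [ 0.4618 -0.288   0.1866] rpy deg [1.7998e+02 1.0000e-02 8.4320e+01] w 0.0202 F [-0.32  0.45 -1.27] q [-0.07  0.36  0.71  1.86 -0.27  1.03  0.65]
txyz [ 0.0007 -0.0024  0.0043] w [0.0005 0.0003 0.0005]
clip pts in tool frame 1135 [[-0.0482, -0.0164, 0.0044], [0.0406, 0.0166, 0.0576]]
sign top 248 ((458.6217956542969, -289.9656982421875), (23.910707473754883, 100.25413513183594), 2.6492741107940674)
foot 2213 ((460.1079406738281, -290.3783874511719), (100.08201599121094, 89.97235107421875), 84.15528106689453)
plate near end 200 [ 0.45635859 -0.33586941  0.13662614] 0.15058304794108365
```

View pics/final.png

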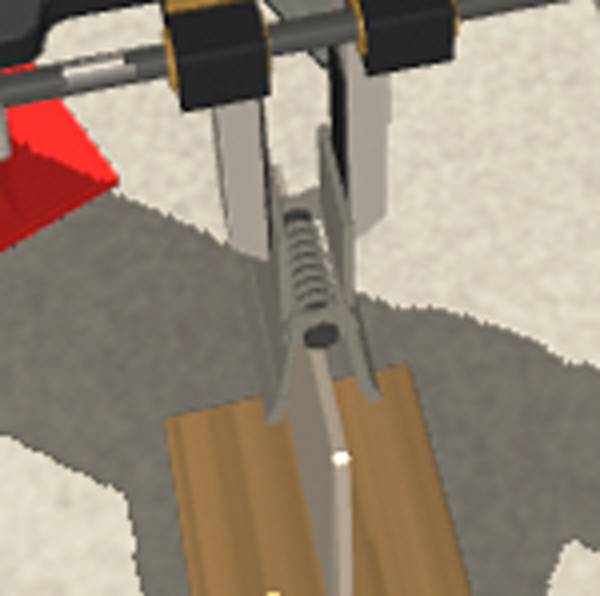

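The edge at (318,350) stands inside the gape with a gap on both sides. It is within about 1–2 mm of the mid-plane and about 18–22 mm below the pin. The sign foot has not moved (460.1,-290.4 against 460.0,-290.9 before), and the wrist force is at noise level.

```bash
python3 -c "
from station import env
print(env.hand_in()); s=env.read_state(); print(s['time_s'],s['tool_pos'],s['grip_width'],s['force'])"
```

```text
the job is handed in; nothing more can be done
None
the job is handed in; nothing more can be done
```

I took the clip off the dark rack by its handles at 40 N and lifted it clear. It is now held wide open over the middle of the taller sign's top edge, and the job was handed in at about 6.7 s.

What the last checks showed:
- **Squeeze:** the fingers are 20.2 mm apart, about the 21 mm of the handles at the stop. The clip is upright and within about 0.5° of square to the sign.
- **Edge position:** the edge is about 18–22 mm below the pin. It is within about 2 mm of the jaws' mid-plane and a few mm of the clip's middle.
- **Contact and sign:** the picture shows a gap on both sides of the plate. The force on the tool was about 1.4 N, which is noise level. The sign's foot measured within 1 mm of its starting place.

**Disagreement:** the side and top cameras differ by 1–3 mm on the edge's x position. I aimed between the two readings. The pin's height in the grip was likewise read as 14.5 mm below the fingertips (from the rack) or about 18 mm (side camera), which is why the depth is given as a range.

**Not checked:** I did not re-measure the can, tin, jar and lower sign at the end. The arm passed well clear of them.

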